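Latch the detector box and hold the long lens barrel in its V-block

TASK

On the small optical bench, first secure the lid of the detector box by turning its turnbutton all the way across the lid to its stop. Then take the longest of the three lens barrels from the grey rack, lay it centred along the steel V-block in front of the detector's window, and finish while still holding it pressed straight down with about 10 newtons so that it bears firmly on both sides of the V; do not bang or force it. Leave the other two barrels, the bottle and the jar where they are.

Things in the scene. Friction and masses are not known exactly. Their poses are not given: they have to be found in the camera images.
- lens_center (a point): centre (on the axis, half-way along) of the loose long lens barrel to be seated: black cylinder, 34 mm diameter, 116 mm long, thin aluminium bands, glass ends, both ends alike, 0.15 to 0.27 kg. Its y axis is the barrel's axis (level). It starts in one of the three places of the grey rack, its axis 42 mm above the table.
- lens: the same long barrel as a body (its origin lies 17 mm off the axis, on the skin half-way along; use lens_center for its position).
- spare_short_center (a point): centre of the short barrel (34 mm diameter, 84 mm long, plain), a bystander in another place of the rack; places are 82 mm apart, barrels side by side.
- spare_collar_center (a point): centre of the collared barrel (34 mm diameter, 84 mm long, with an aluminium collar 42 mm in diameter round its middle), a bystander in the rack.
- vee_seat (a point): where the barrel's centre must come, 54 mm above the table; there it rests on both faces of the 90-degree steel V. y axis = along the V, towards the detector box; x = level, across the V; z up. The V has two stations, each 14 mm long, centred 33 mm either side of this point along y, with 52 mm clear between them for fingers, down to the base plate 42 mm below.
- rack: fixed grey lens rack, 260 x 100 mm, origin under its centre; three places 82 mm apart along its x, barrels lying side by side along its y. Each barrel rests at 26 to 40 mm either side of its middle, so its middle 52 mm is free for fingers from above, down to the rack's floor 8 mm above the table.
- bench: optical bench, bolted down: dark steel plate 150 (x) x 340 (y) x 12 mm carrying V-block and detector box; axes as vee_seat. Origin at table height, 85 mm in +y from the seat. The grey detector box is 120 (x) x 100 (y) mm, centred 180 mm in +y from the seat, lid top 91 mm above the table. The V faces' upper edges are 20 mm either side of the seated axis, 4 mm below it.
- vee_near: the V face on the seat's -x side (towards the robot), rigid steel; its origin is at table height under the seat.
- vee_far: the V face on the seat's +x side, rigid steel; its origin is at table height under the seat.
- turnbutton (a joint): angle (rad) of the steel turnbutton on the detector box, about a vertical pivot; grows clockwise seen from above. It starts open at 0 to 0.4 (at 0 it points 1.5 rad anticlockwise from the x axis of vee_seat); at 1.5 it is at its stop, pointing along that x axis across the lid: secured. It stays where left; friction 0.04 N m (about 1 N at the fin).
- turnbutton_fin (a point): centre of the turnbutton's upright fin, 37 mm from the pivot, 119 mm above the table. Fin 22 mm long (radially), 10 mm thick, 105 to 133 mm above the table, free on both sides: pinch it across its thickness from above or push it. Bar below: 10 mm wide, from 95 mm; lid and ledge at 91 mm. Take the fin's direction from the pivot to this point, not from its axes.
- turnbutton_pivot (a point): the turnbutton's pivot axis, at the height of the fin's centre (119 mm); it is fixed to the bench, 46 mm in -x and 180 mm in +y from vee_seat along that point's axes.
- lid (a joint): lid of the detector box, hinged along its +x edge; 0 = shut (as at the start, it lies shut by its weight), grows as it opens, rad.
- reagent: bystander: glass bottle with a blue cap, 70 mm diameter, 150 mm high, origin under its centre.
- jar: bystander: small amber jar, 48 mm diameter, 55 mm high, origin under its centre.
Mind the look-alikes: they are no part of the job. Leave any blue or turquoise look-alike of the lens alone.

How it is judged:
On the way, in this order (a step that is already met when the one before it is completed fails the run):
1. the turnbutton is turned across the lid (value of joint turnbutton above 1.3 rad and value of joint lid below 0.05 rad), for 0.2 s.
2. the long barrel lies seated in the V-block (x of lens_center in the frame of vee_seat between -0.003 and 0.003 m and z of lens_center in the frame of vee_seat between -0.003 and 0.003 m and y of lens_center in the frame of vee_seat between -0.012 and 0.012 m and angle between the y axis of lens_center and the y axis of vee_seat, either way round below 0.06 rad), for 0.2 s.
At the end, for the whole second after the job is handed in: Turnbutton past 1.3 rad, lid shut; barrel centre within 3 mm of the seat across the V and in height, 12 mm along it, axis within 0.06 rad; over 3 N on each V face (weight alone gives under 2 N), fingers on it with over 2 N, still, through the last second while the robot holds (all of step 1 and all of step 2 and contact force between lens and vee_near above 3 N and contact force between lens and vee_far above 3 N and contact force between the fingers and lens above 2 N and linear speed of lens below 0.02 m/s); the arm keeps its last pose, push and grip.
It fails at once if one of the other two barrels is moved by more than 25 mm (distance of any of spare_short_center, spare_collar_center from where it was at the start of the episode above 0.025 m).
It fails at once if the bottle or the jar is moved by more than 40 mm (distance of any of reagent, jar from where it was at the start of the episode above 0.04 m).
It fails at once if the barrel is banged or forced into the V: more than 45 N on a face (contact force between lens and vee_near above 45 N or contact force between lens and vee_far above 45 N).
It also fails if it takes over 64 s, if anything falls off the work surface, if the arm or the gripper's body presses on something with over 40 N, if the wrist force passes 120 N, or if a joint passes its speed limit or range.

ROBOT

A 6-joint arm with a two-finger parallel gripper is mounted at the origin on the work surface. World frame = base frame: x ahead of the robot, y to its left, z up, the work surface at z = 0. Lengths are in m, angles in rad, forces in N, time in s.
With the tool pointing down it reaches from about 0.35 to 0.775 m from the base axis. Payload 5.5 kg.
Tool frame: the origin (TCP) lies at the very end of the fingers, on their centre line; the grasp point (between the pads) lies 19 mm behind it (env.grip_depth is the distance from the TCP to the grasp point, in m); z points along the fingers, y is the direction in which the jaws open and shut (so a half turn about z gives the same grasp; the last joint's range is limited). The gripper opens to 85 mm and grips with 20 to 120 N. Pads are 22 mm wide; open, the fingers measure 114 mm over their backs; the gripper's body (76 mm by 85 mm) begins 54 mm behind the grasp point. The pads swing forward as they close: fully open they stand 13 mm farther back than shut.
Start: joints at [-1.405, 0.313, 0.046, 1.304, 0, 1.431], TCP at [0.173, -0.548, 0.231] pointing down, gripper open.
Joint ranges: [-2.76, 2.76], [-0.86, 1.69], [-1.03, 1.26], [-2.2, 2.34], [-1.47, 1.5], [-3.14, 3.14]. Speed limits (rad/s): [2.57, 2.57, 3.14, 3.14, 3.14, 3.14].

INTERFACE

Orientations are given as a unit quaternion [w, x, y, z].
In Python, from workcell import env gives the robot as it stands.
- The arm moves only by the tool step_arm, never from a script. Its argument "series" is a list of rows, each a list of 3 entries, a list of its own where there are three numbers: the shift along the world's x, y, z in cm, then the turn about the world's z in rad, then the closure in counts, from 0 (fully open) to 255 (shut). A call has 1 to 5 rows; each row is the pose to reach, as a shift and turn from the pose measured when the call began; what a row does not reach only later rows make up. A row lasts 1/8 s, in which the tool goes at most 62.5 mm and 10.7 degrees, less where a joint would pass 70% of its speed; a pose out of reach is approached as far as the arm can. A call with a gripper value outside its range is refused whole. The fingers move at their own pace and stop on an object; "newtons" is the grip in N (left out, the last holds). Time passes only in rows, so rows that repeat a pose let the fingers close. It gives the time, the measured TCP pose, the force and the opening at its end, in the units of the state.
- env.get_state(): the state, without advancing time (a new reading comes with each control period).
- env.read_camera(name): name is "scene" or "top" or "wrist"; returns a dict with "frame" (480x640x3 uint8, red, green, blue), "vertical_fov" (degrees; the focal length in pixels is half the picture's height over the tangent of half this angle, whatever the lens; pixels are square), "cx", "cy" (the principal point, pixels), "dist_coeffs" ([k1, k2, p1, p2, k3] as OpenCV has them; the pictures are not rectified), "camera_from_world" (4x4, takes a point from world to camera coordinates). Camera axes: x right, y down, z forward; pixel columns grow to the right and rows downward; lengths in m; the calibration is good to about 2 mm. A picture is of the moment at which its call begins. There is no depth.
- env.hand_in(): hands the job in, once; it reports no verdict.
The state is a dict: "clock": time; "joint_pos": joint angles; "qvel": joint speeds; "tau": joint torques, N m; "tcp_pos": TCP position; "orientation": TCP orientation; "wrist_force": force on the tool from outside, world axes, zero at the start; "ft_torque": the same for the moment, N m; "finger_gap": finger opening in m.
Only numpy, scipy, OpenCV 4.12 (cv2) and the standard library are available. Lean on these libraries where they do the work, as an engineer would, in place of code of your own. Each camera call takes 0.05 s, during which the arm holds its last target.

## Working session

There is one attempt and no reset: what is moved stays moved. The work goes in short steps, Python scripts to look and compute and a tool call to move; the robot and the scene stay as the last step left them, time stands still between calls to the robot, and variables do not carry over. Pictures are saved under pics/ and viewed, and the job is handed in when it is done.

Besides the shell and the picture viewer there is one more tool, called after "Call:" in YAML: its name, and indented under it one key for each argument. step_arm: Moves the arm, as the interface text tells. Its arguments: {"type":"object","properties":{"series":{"type":"array"},"newtons":{"type":"number"}},"required":["series"]}

```bash
mkdir -p pics; ls; python3 - <<'E'
from workcell import env
import cv2,numpy as np
print(env.get_state())
for n in ["scene","top","wrist"]:
    c=env.read_camera(n); cv2.imwrite(f"pics/{n}0.png",c["frame"][:,:,::-1])
    print(n,c["vertical_fov"],c["cx"],c["cy"],c["dist_coeffs"]);print(np.round(c["camera_from_world"],4))
E
```

```text
pics
{'clock': 0.0, 'joint_pos': array([-1.40460184e+00,  3.13994359e-01,  4.49848455e-02,  1.30361698e+00,
        1.94012880e-05,  1.43123141e+00]), 'qvel': array([ 0.0003508 ,  0.00123327, -0.00049717, -0.0012926 ,  0.00051788,
        0.00045744]), 'tau': array([-1.59037827e-04, -4.80627859e+01,  2.98532957e+01,  1.91324466e-02,
       -1.94655895e-04,  1.96380171e-06]), 'tcp_pos': array([ 0.17301471, -0.54781314,  0.23041472]), 'orientation': array([-9.15128842e-04,  9.88336229e-01,  1.52284804e-01, -2.48396684e-06]), 'wrist_force': array([-0.35879722,  1.08149594, -0.06734722]), 'ft_torque': array([6.37837109e-03, 1.54599924e-02, 7.21828231e-05]), 'finger_gap': 0.08560873726670565}
scene 54.908029998541146 317.7180672922261 242.59839313190471 [-0.01238654  0.          0.          0.          0.        ]
[[ 0.7037  0.7102 -0.0177 -0.3907]
 [ 0.5177 -0.5296 -0.6719 -0.1936]
 [-0.4866  0.4637 -0.7404  1.0762]
 [ 0.      0.      0.      1.    ]]
top 45.4253694562605 327.91495904020593 242.8532277108699 [-0.11700472  0.          0.          0.          0.        ]
[[ 0.0179 -0.9997  0.0159  0.0233]
 [-0.9925 -0.0197 -0.1206  0.5509]
 [ 0.1208 -0.0136 -0.9926  1.1146]
 [ 0.      0.      0.      1.    ]]
wrist 59.064677835608265 328.1043565674721 239.40604533026246 [-0.05299269  0.          0.          0.          0.        ]
[[ 3.021e-01 -9.533e-01 -5.000e-04 -5.746e-01]
 [-9.137e-01 -2.897e-01  2.851e-01 -3.770e-02]
 [-2.719e-01 -8.570e-02 -9.585e-01  3.784e-01]
 [ 0.000e+00  0.000e+00  0.000e+00  1.000e+00]]
```

View pics/scene0.png

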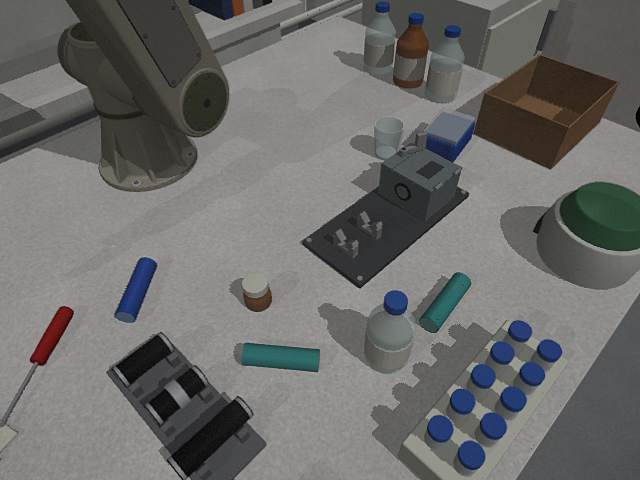

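View pics/top0.png

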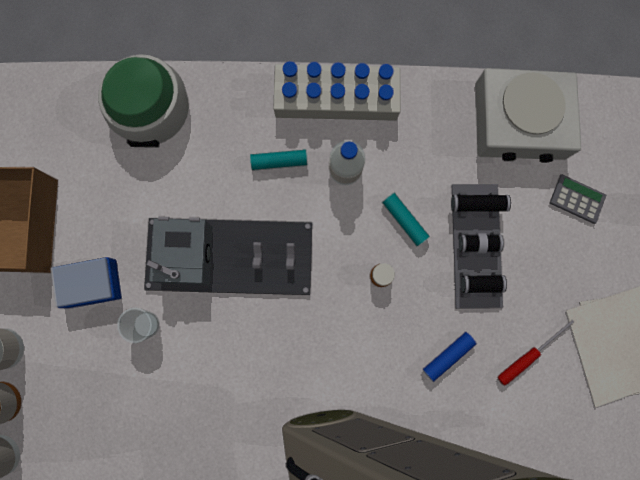

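View pics/wrist0.png

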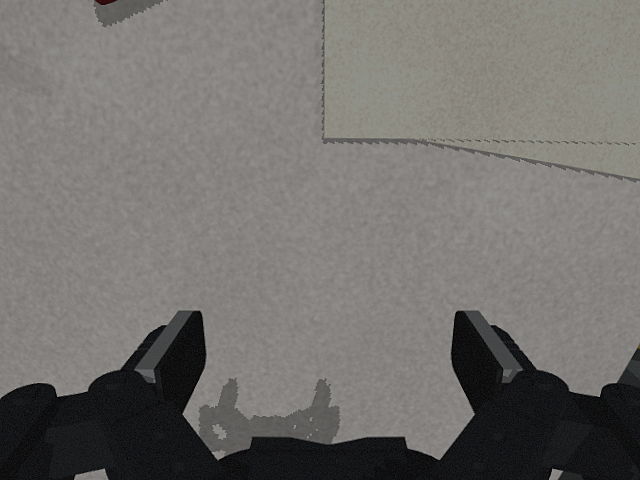

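```bash
cat > h.py <<'E'
import cv2,numpy as np
def K(c):
    f=c["frame"].shape[0]/2/np.tan(np.radians(c["vertical_fov"])/2)
    return np.array([[f,0,c["cx"]],[0,f,c["cy"]],[0,0,1.]])
def ray(c,px):
    u=cv2.undistortPoints(np.array(px,float).reshape(-1,1,2),K(c),np.array(c["dist_coeffs"])).reshape(-1,2)
    T=np.array(c["camera_from_world"]);R=T[:3,:3]
    d=np.c_[u,np.ones(len(u))]@R
    return -R.T@T[:3,3],d
def plane(c,px,z):
    o,d=ray(c,px); return o+d*((z-o[2])/d[:,2])[:,None]
def proj(c,P):
    T=np.array(c["camera_from_world"])
    return cv2.projectPoints(np.array(P,float).reshape(-1,1,3),cv2.Rodrigues(T[:3,:3])[0],T[:3,3],K(c),np.array(c["dist_coeffs"]))[0].reshape(-1,2)
def tri(obs):
    A=np.zeros((3,3));b=np.zeros(3);L=[]
    for c,px in obs:
        o,d=ray(c,[px]);d=d[0]/np.linalg.norm(d[0]);P=np.eye(3)-np.outer(d,d);A+=P;b+=P@o;L.append((P,o))
    X=np.linalg.solve(A,b)
    return X,[float(np.linalg.norm(P@(X-o))) for P,o in L]
E
python3 - <<'E'
import cv2
t=cv2.imread("pics/top0.png");s=cv2.imread("pics/scene0.png")
cv2.imwrite("pics/tz1.png",cv2.resize(t[205:305,135:320],(740,400),interpolation=cv2.INTER_CUBIC))
cv2.imwrite("pics/tz2.png",cv2.resize(t[175:315,440:520],(320,560),interpolation=cv2.INTER_CUBIC))
cv2.imwrite("pics/sz1.png",cv2.resize(s[130:290,295:475],(675,600),interpolation=cv2.INTER_CUBIC))
E
```

```text
(no output)
```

View pics/tz1.png

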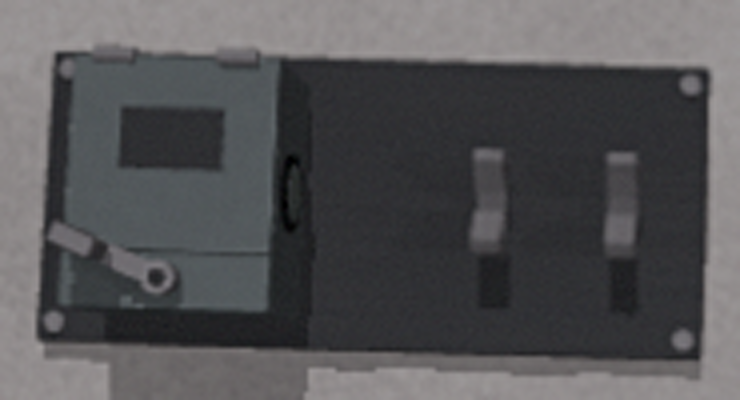

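View pics/tz2.png

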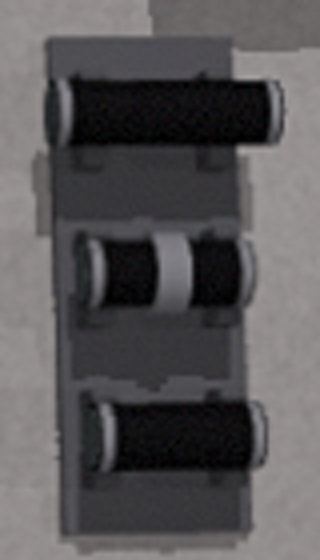

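View pics/sz1.png

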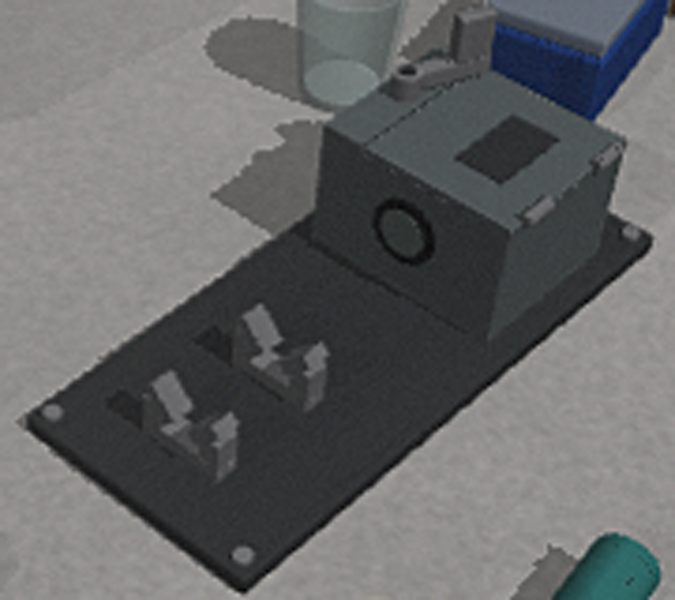

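```bash
python3 - <<'E'
from workcell import env
from h import *
np.set_printoptions(precision=4,suppress=True)
t=env.read_camera("top");s=env.read_camera("scene")
T=lambda x,y:(135+(x+.5)/4-.5,205+(y+.5)/4-.5)
S=lambda x,y:(295+(x+.5)/3.75-.5,130+(y+.5)/3.75-.5)
pts=dict(screwBR=(T(683,340),S(52,412)),screwTR=(T(690,84),S(243,555)),screwTL=(T(67,68),S(631,232)),
 fin=(T(70,236),S(475,14)),piv=(T(156,277),S(406,72)))
for k,(a,b) in pts.items():
    X,e=tri([(t,a),(s,b)]);print(k,X,e)
print("screws z.012",plane(t,[T(67,68),T(690,84),T(53,321),T(683,340)],.012))
print("piv z.1",plane(t,[T(156,277)],.103),"fin .133",plane(t,[T(70,236)],.133))
R=lambda x,y:(440+x/4-.375,175+y/4-.375)
print("lens",plane(t,[R(65,112),R(275,112)],.045))
print("lens tri ends")
for a,b in [((456,203),(180,458)),((508.5,203),(243,407))]:
  pass
print("proj seat check",t["camera_from_world"][2])
E
python3 - <<'E'
import cv2
s=cv2.imread("pics/scene0.png")
cv2.imwrite("pics/sz2.png",cv2.resize(s[325:480,100:275],(700,620)[0:2],interpolation=cv2.INTER_CUBIC)[:600])
E
```

```text
screwBR [0.456  0.076  0.0123] [0.001494439643787091, 0.001494439643787205]
screwTR [0.5865 0.0754 0.0124] [0.0015595126793584526, 0.0015595126793584945]
screwTL [0.5886 0.3971 0.0119] [0.001529974705063484, 0.0015299747050634281]
fin [0.492  0.3552 0.1305] [0.0022818524916498905, 0.0022818524916498923]
piv [0.4763 0.3216 0.1031] [0.0017382353092204373, 0.0017382353092203577]
screws z.012 [[0.5898 0.3981 0.012 ]
 [0.5876 0.0765 0.012 ]
 [0.4595 0.3983 0.012 ]
 [0.4569 0.0772 0.012 ]]
piv z.1 [[0.4775 0.3229 0.103 ]] fin .133 [[0.4936 0.356  0.133 ]]
lens [[ 0.6358 -0.223   0.045 ]
 [ 0.6386 -0.3317  0.045 ]]
lens tri ends
proj seat check [ 0.1208 -0.0136 -0.9926  1.1146]
```

View pics/sz2.png

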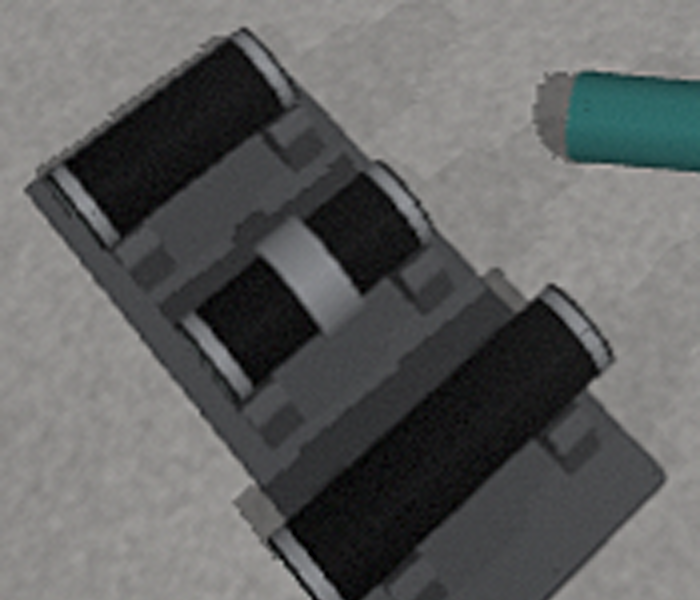

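```bash
python3 - <<'E'
from workcell import env
from h import *
np.set_printoptions(precision=4,suppress=True)
t=env.read_camera("top");s=env.read_camera("scene")
T=lambda x,y:(135+(x+.5)/4-.5,205+(y+.5)/4-.5)
S=lambda x,y:(295+(x+.5)/3.75-.5,130+(y+.5)/3.75-.5)
print("bench corners",plane(t,[T(57,52),T(709,69),T(39,342),T(701,357)],.012))
print("lid corners",plane(t,[T(76,56),T(280,60),T(62,303),T(268,310)],.091))
print("Vtops (stn left top edge, bottom; right)",plane(t,[T(488,150),T(487,250),T(621,154),T(621,254)],.05))
for a,b in [(T(488,152),S(316,350)),(T(621,156),S(226,420))]: print(tri([(t,a),(s,b)]))
E
```

```text
bench corners [[0.5981 0.4038 0.012 ]
 [0.5956 0.067  0.012 ]
 [0.4487 0.4051 0.012 ]
 [0.4485 0.0679 0.012 ]]
lid corners [[0.5836 0.3703 0.091 ]
 [0.5834 0.2712 0.091 ]
 [0.4649 0.3707 0.091 ]
 [0.4639 0.2717 0.091 ]]
Vtops (stn left top edge, bottom; right) [[0.547  0.1745 0.05  ]
 [0.4976 0.1734 0.05  ]
 [0.5463 0.1088 0.05  ]
 [0.4969 0.1076 0.05  ]]
(array([0.5449, 0.1733, 0.0495]), [0.0016821166226924883, 0.001682116622692566])
(array([0.5443, 0.1077, 0.0492]), [0.0015709711748444649, 0.001570971174844591])
```

Call:
step_arm:
  series:
    - [[3,6,3],0.18,0]
    - [[6,12,3],0.36,0]
    - [[9,18,3],0.54,0]
    - [[12,23,3],0.7,0]
    - [[15,27,3],0.85,0]

```text
clock: 0.98
tcp_pos: [0.3221, -0.2786, 0.2615]
orientation: [0.0, 0.837, 0.548, 0.0]
wrist_force: [2.0, -0.4, 1.3]
finger_gap: 0.0856
```

```bash
cat > snap.py <<'E'
import sys
from workcell import env
from h import *
import pickle
n=sys.argv[1]
c=env.read_camera("wrist");st=env.get_state()
pickle.dump((c,st),open(f"{n}.pkl","wb"));cv2.imwrite(f"pics/{n}.png",c["frame"][:,:,::-1])
print(st["clock"],st["joint_pos"].round(3),st["tcp_pos"].round(4),st["wrist_force"].round(2),st["finger_gap"])
E
python3 snap.py w1
```

```text
1.025 [-0.89   0.013 -0.242  1.318  0.004  1.08 ] [ 0.3251 -0.2722  0.2616] [ 1.39  4.86 -0.82] 0.08514441054275401
```

View pics/w1.png

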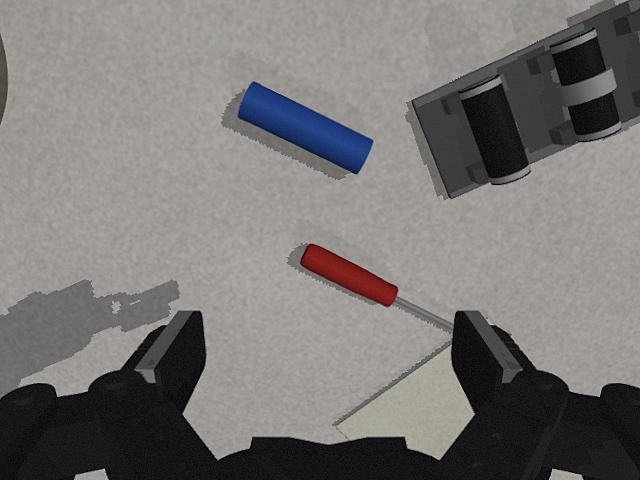

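Call:
step_arm:
  series:
    - [[2,4,1],0.18,0]
    - [[4,8,1],0.36,0]
    - [[6,12,2],0.54,0]
    - [[7,16,2],0.72,0]
    - [[8,20,2],0.9,0]

```text
clock: 1.65
tcp_pos: [0.4055, -0.071, 0.2819]
orientation: [-0.001, 0.507, 0.862, 0.002]
wrist_force: [0.6, -0.7, -0.3]
finger_gap: 0.0851
```

Call:
step_arm:
  series:
    - [[2,4,0],0.18,0]
    - [[4,8,0],0.36,0]
    - [[6,12,0],0.54,0]
    - [[7,16,0],0.72,0]
    - [[8,20,0],0.9,0]

```text
clock: 2.28
tcp_pos: [0.4859, 0.1304, 0.2819]
orientation: [-0.002, 0.079, 0.997, 0.001]
wrist_force: [0.4, 0.1, -0.2]
finger_gap: 0.0854
```

Call:
step_arm:
  series:
    - [[0,3,0],0.18,0]
    - [[0,6,0],0.36,0]
    - [[0,9,0],0.54,0]
    - [[0,12,0],0.72,0]
    - [[0,15,0],0.9,0]

```text
clock: 2.9
tcp_pos: [0.4859, 0.2814, 0.2819]
orientation: [-0.002, -0.365, 0.931, -0.0]
wrist_force: [0.1, -0.4, -0.8]
finger_gap: 0.0859
```

```bash
python3 snap.py w2
```

```text
2.95 [ 0.386  0.284  0.128  1.418  0.002 -0.37 ] [0.4857 0.2844 0.2815] [0.33 2.36 0.63] 0.08517793964763459
```

View pics/w2.png

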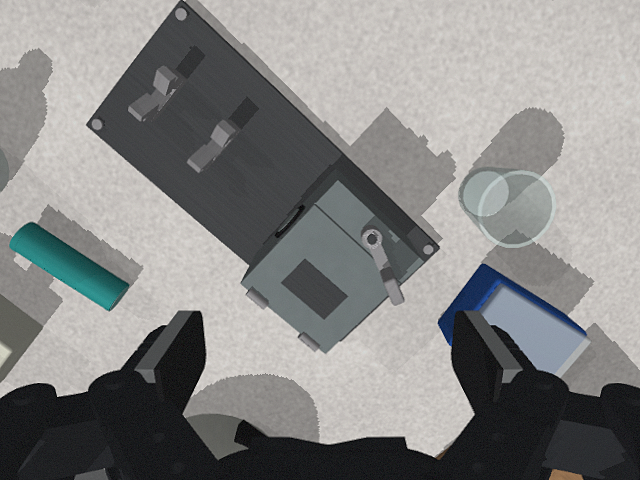

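```bash
python3 - <<'E'
import cv2
w=cv2.imread("pics/w2.png")
a=cv2.resize(w[215:315,340:440],(400,400),interpolation=cv2.INTER_CUBIC)
b=cv2.resize(w[40:190,115:265],(600,600),interpolation=cv2.INTER_CUBIC)
cv2.imwrite("pics/w2a.png",a);cv2.imwrite("pics/w2b.png",b)
E
```

```text
(no output)
```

View pics/w2a.png

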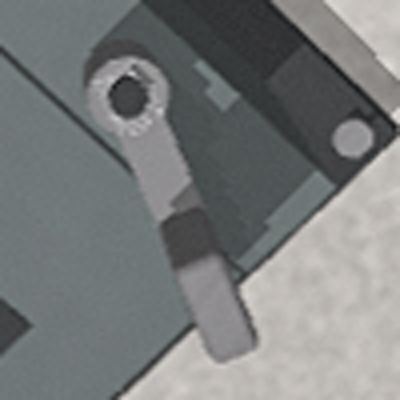

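View pics/w2b.png

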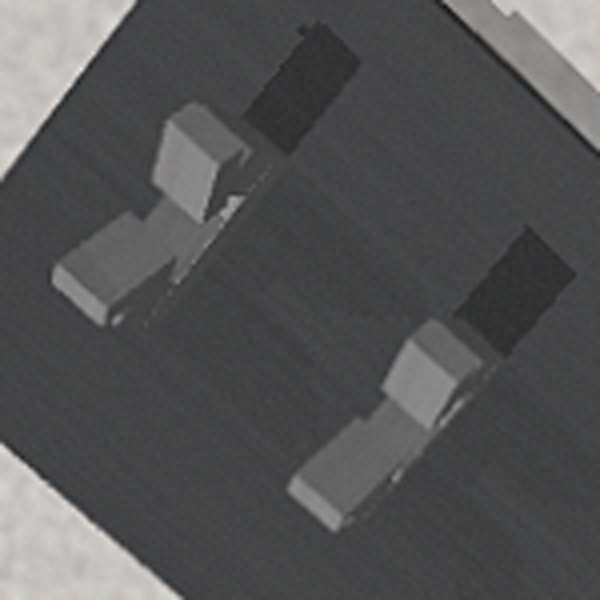

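```bash
python3 - <<'E'
from h import *
import pickle
from workcell import env
np.set_printoptions(precision=4,suppress=True)
c,st=pickle.load(open("w2.pkl","rb"));t=env.read_camera("top");s=env.read_camera("scene")
print("cam",ray(c,[[0,0]])[0])
Z=lambda x,y,x0,y0,k:(x0+(x+.5)/k-.5,y0+(y+.5)/k-.5)
fin=Z(218,307,340,215,4);piv=Z(127,95,340,215,4)
T=lambda x,y:Z(x,y,135,205,4);S=lambda x,y:Z(x,y,295,130,3.75)
for n,a,b,d,z in [("fin",fin,T(70,236),S(475,14),.133),("piv",piv,T(156,277),S(406,72),.103)]:
    print(n,plane(c,[a],z),plane(t,[b],z),tri([(c,a),(t,b),(s,d)]),tri([(c,a),(t,b)]))
seat=np.array([.5215,.141]);th=-.005
R=np.array([[np.cos(th),-np.sin(th)],[np.sin(th),np.cos(th)]])
P=[]
for y in(-40,-26,26,40):
    for x,z in((-20,50),(0,30),(20,50)):
        P.append([*(seat+R@np.array([x,y])/1000),z/1000])
q=proj(c,P);im=cv2.resize(c["frame"][40:190,115:265,::-1],(600,600),interpolation=cv2.INTER_CUBIC)
for i,(u,v) in enumerate(q):
    cv2.circle(im,(int((u-115+.5)*4-.5),int((v-40+.5)*4-.5)),4,[(0,0,255),(0,255,0),(255,0,0)][i%3],1)
cv2.imwrite("pics/w2c.png",im)
E
```

```text
cam [0.433  0.2323 0.4248]
fin [[0.4915 0.3541 0.133 ]] [[0.4936 0.356  0.133 ]] (array([0.492 , 0.3552, 0.1305]), [4.2841947907908686e-05, 0.0023030356547951367, 0.002260697460836262]) (array([0.4948, 0.361 , 0.1164]), [4.498277104386194e-05, 4.4982771043879654e-05])
piv [[0.4779 0.321  0.103 ]] [[0.4775 0.3229 0.103 ]] (array([0.4769, 0.321 , 0.1039]), [0.0008894396105911663, 0.001723775723884317, 0.0019645095723782443]) (array([0.4778, 0.3221, 0.1025]), [0.0009545334684344594, 0.0009545334684344])
```

View pics/w2c.png

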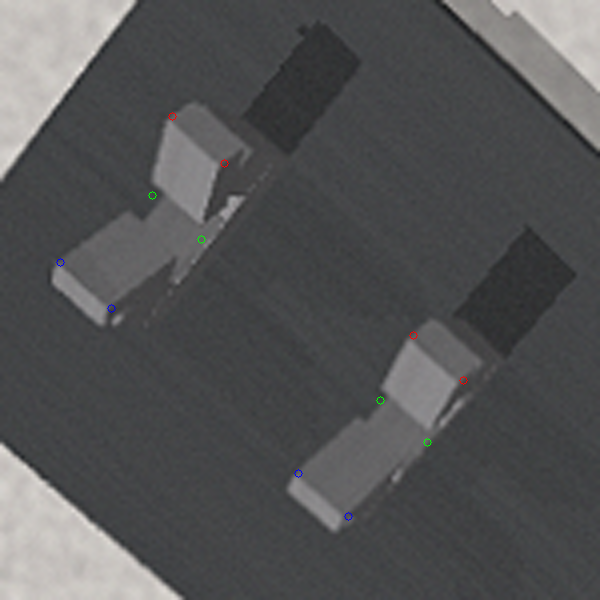

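Call:
step_arm:
  series:
    - [[0.2,2.5,0],0.14,0]
    - [[0.4,5,0],0.28,0]
    - [[0.6,7.1,-2],0.42,60]
    - [[0.6,7.1,-5],0.42,60]
    - [[0.6,7.1,-8],0.42,60]
  newtons: 20

```text
clock: 3.68
tcp_pos: [0.4919, 0.3517, 0.2008]
orientation: [-0.002, -0.548, 0.836, -0.001]
wrist_force: [0.3, -0.9, -0.6]
finger_gap: 0.065
```

```bash
python3 snap.py w3
```

```text
3.725 [ 0.489  0.387  0.066  1.261 -0.002 -0.672] [0.49   0.3505 0.1963] [-1.99 -1.09 -3.11] 0.06517868423487222
```

View pics/w3.png

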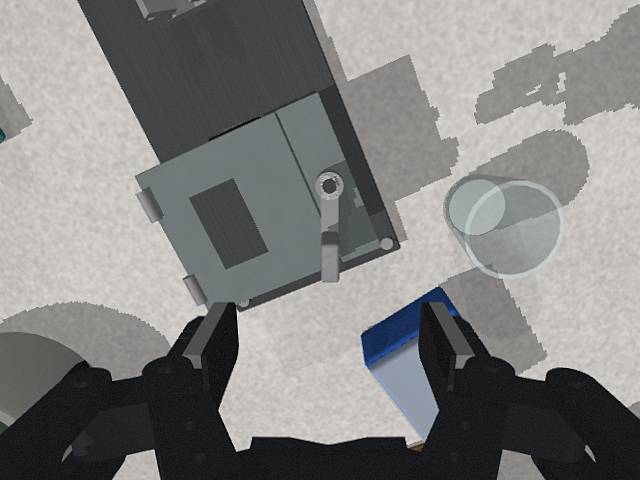

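```bash
python3 - <<'E'
from h import *
import pickle
c,st=pickle.load(open("w3.pkl","rb"));d,_=pickle.load(open("w2.pkl","rb"))
print(plane(c,[[330,263],[330,247],[330,281]],.133),plane(c,[[330,185]],.103))
print(tri([(c,(330,263)),(d,(394.1,291.4))]),tri([(c,(330,185)),(d,(371.4,238.4))]))
E
```

```text
[[0.49179203 0.35436348 0.133     ]
 [0.48829015 0.34625943 0.133     ]
 [0.49582945 0.3637073  0.133     ]] [[0.47716041 0.32085241 0.103     ]]
(array([0.49226004, 0.35557311, 0.12935252]), [3.4378714633660626e-05, 3.437871463371672e-05]) (array([0.47719479, 0.3201929 , 0.1064818 ]), [0.00028063296268879663, 0.00028063296268880227])
```

Call:
step_arm:
  series:
    - [[0.2,0.4,-3],0,60]
    - [[0.2,0.4,-6],0,60]
    - [[0.2,0.4,-8.8],0,60]
    - [[0.2,0.4,-8.8],0,255]
    - [[0.2,0.4,-8.8],0,255]
  newtons: 20

```text
clock: 4.35
tcp_pos: [0.4928, 0.3543, 0.1097]
orientation: [-0.005, -0.548, 0.837, -0.001]
wrist_force: [-0.2, 0.2, 0.5]
finger_gap: 0.0297
```

Call:
step_arm:
  series:
    - [[0,0,0],0,255]
    - [[0,0,0],0,255]
    - [[0,0,0],0,255]

```text
clock: 4.72
tcp_pos: [0.4933, 0.3551, 0.1114]
orientation: [-0.003, -0.548, 0.837, -0.0]
wrist_force: [-2.6, 1.4, 7.1]
finger_gap: 0.0097
```

Call:
step_arm:
  series:
    - [[0.49,-0.28,0],-0.15,255]
    - [[0.93,-0.62,0],-0.3,255]
    - [[1.32,-1.03,0],-0.45,255]
    - [[1.64,-1.49,0],-0.6,255]
    - [[1.89,-1.99,0],-0.75,255]

```text
clock: 5.35
tcp_pos: [0.5123, 0.3355, 0.1116]
orientation: [-0.003, -0.201, 0.98, 0.001]
wrist_force: [-0.6, 1.4, -1.0]
finger_gap: 0.0096
```

Call:
step_arm:
  series:
    - [[0.13,-0.47,0],-0.13,255]
    - [[0.23,-0.95,0],-0.27,255]
    - [[0.26,-1.4,0],-0.4,255]
    - [[0.26,-1.43,0],-0.41,255]
    - [[0.26,-1.45,0],-0.41,255]

```text
clock: 5.98
tcp_pos: [0.5152, 0.3207, 0.1116]
orientation: [-0.003, 0.002, 1.0, 0.001]
wrist_force: [1.8, -0.9, -1.4]
finger_gap: 0.0096
```

```bash
python3 snap.py w4
```

```text
6.025 [ 0.422  0.435 -0.075  1.065  0.005  0.426] [0.5152 0.3207 0.1116] [ 0.74 -1.11 -1.43] 0.009356721611543042
```

View pics/w4.png

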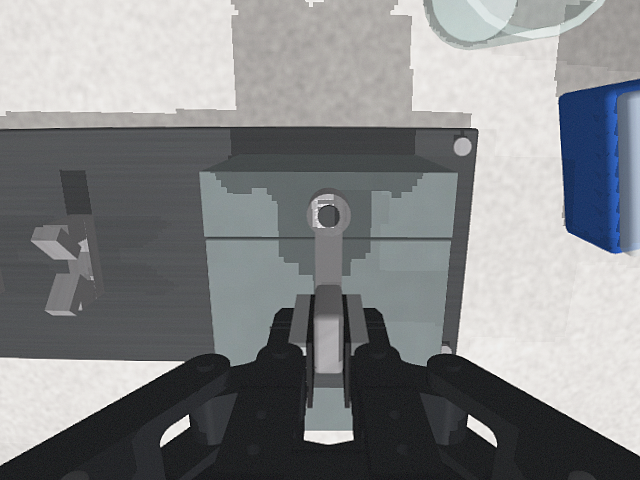

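Call:
step_arm:
  series:
    - [[0,0,0],0,60]
    - [[0,0,0],0,60]
    - [[0,0,4],0,60]
    - [[0,0,10],0,60]
    - [[0,0,16],0,0]

```text
clock: 6.65
tcp_pos: [0.5148, 0.3208, 0.2732]
orientation: [-0.003, 0.002, 1.0, 0.002]
wrist_force: [1.2, 0.9, 0.8]
finger_gap: 0.0815
```

Call:
step_arm:
  series:
    - [[0,-3,1],0.18,0]
    - [[1,-8,1],0.36,0]
    - [[2,-13,1],0.54,0]
    - [[4,-18,1],0.72,0]
    - [[6,-22,1],0.9,0]

```text
clock: 7.28
tcp_pos: [0.5751, 0.0992, 0.2837]
orientation: [-0.003, -0.436, 0.9, 0.0]
wrist_force: [0.8, 0.6, -1.4]
finger_gap: 0.0852
```

Call:
step_arm:
  series:
    - [[2,-4,0],0.17,0]
    - [[4,-8,0],0.34,0]
    - [[5,-12,0],0.5,0]
    - [[6,-16,0],0.67,0]
    - [[6,-20,0],0.67,0]

```text
clock: 7.9
tcp_pos: [0.6357, -0.102, 0.2835]
orientation: [0.002, 0.709, -0.706, 0.001]
wrist_force: [0.5, -0.0, -0.8]
finger_gap: 0.0857
```

```bash
python3 snap.py w5
```

```text
7.95 [-0.288  0.454  0.379  1.496 -0.008 -1.857] [ 0.6354 -0.107   0.2831] [-0.31 -1.76 -0.41] 0.0852793910236792
```

View pics/w5.png

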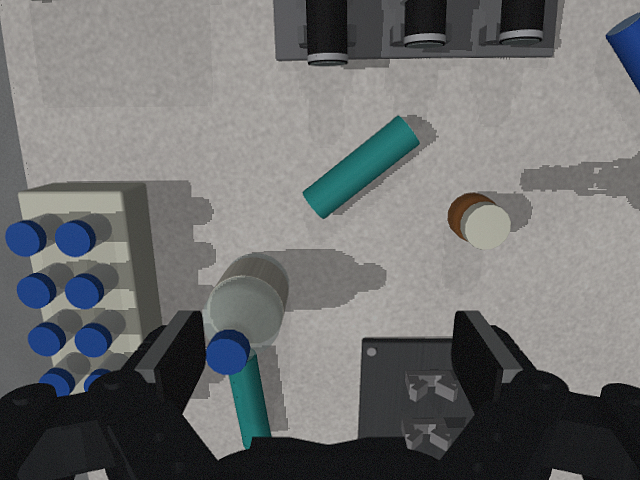

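Call:
step_arm:
  series:
    - [[0,-5,0],0,0]
    - [[0,-10,0],0,0]
    - [[0,-11,0],0,0]

```text
clock: 8.32
tcp_pos: [0.6351, -0.22, 0.2826]
orientation: [-0.004, -0.705, 0.709, -0.002]
wrist_force: [0.3, -0.1, -0.5]
finger_gap: 0.0853
```

```bash
python3 snap.py w6
```

```text
8.375 [-0.449  0.516  0.476  1.53  -0.008 -2.015] [ 0.6351 -0.2197  0.2826] [ 0.2  -0.77  0.18] 0.0853234961205374
```

View pics/w6.png

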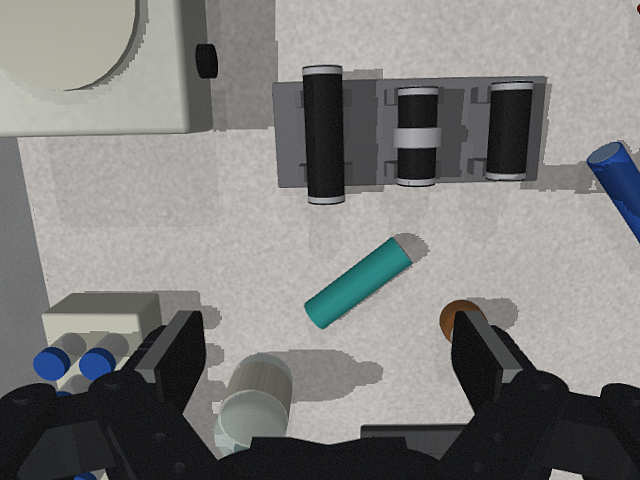

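```bash
python3 - <<'E'
from h import *
import pickle
from workcell import env
np.set_printoptions(precision=4,suppress=True)
t=env.read_camera("top")
def blob(c,roi):
    x0,y0,x1,y1=roi
    g=cv2.cvtColor(c["frame"],cv2.COLOR_RGB2GRAY)[y0:y1,x0:x1]
    m=(g<52).astype(np.uint8);m=cv2.morphologyEx(m,cv2.MORPH_OPEN,np.ones((5,5)))
    n,l,s,_=cv2.connectedComponentsWithStats(m);i=1+np.argmax(s[1:,4])
    cn=max(cv2.findContours((l==i).astype(np.uint8),0,1)[0],key=cv2.contourArea)
    r=cv2.minAreaRect(cn);b=cv2.boxPoints(r)+[x0,y0]
    return np.array(r[0])+[x0,y0],r,b
w,_=pickle.load(open("w6.pkl","rb"))
for n,c,roi in [("w6",w,(285,55,365,215)),("top",t,(445,185,520,220))]:
    ctr,r,b=blob(c,roi);print(n,ctr,r[1:],b.round(1).tolist())
    L=max(np.linalg.norm(b[0]-b[1]),np.linalg.norm(b[1]-b[2]))
    e=[(b[0]+b[1])/2,(b[2]+b[3])/2] if np.linalg.norm(b[0]-b[1])<np.linalg.norm(b[1]-b[2]) else [(b[1]+b[2])/2,(b[3]+b[0])/2]
    print(plane(c,[ctr],.042),plane(c,e,.042))
    if n=="w6":cw=ctr
    else: print(tri([(w,cw),(t,ctr)]))
E
```

```text
w6 [323.682  135.4163] ((123.2468032836914, 39.22325897216797), 88.49256896972656) [[302.5, 74.3], [341.7, 73.3], [344.9, 196.5], [305.7, 197.5]]
[[ 0.6379 -0.2765  0.042 ]] [[ 0.6389 -0.3281  0.042 ]
 [ 0.6367 -0.2214  0.042 ]]
top [472.  204.5] ((19.0, 30.0), 90.0) [[457.0, 195.0], [487.0, 195.0], [487.0, 214.0], [457.0, 214.0]]
[[ 0.6334 -0.2569  0.042 ]] [[ 0.6342 -0.288   0.042 ]
 [ 0.6326 -0.226   0.042 ]]
(array([ 0.641 , -0.2728, -0.0108]), [0.003209728998262006, 0.0032097289982620735])
```

```bash
python3 - <<'E'
from h import *
import pickle
from workcell import env
np.set_printoptions(precision=4,suppress=True)
t=dict(env.read_camera("top"));t["frame"]=cv2.imread("pics/top0.png")[:,:,::-1]
w,_=pickle.load(open("w6.pkl","rb"))
g=cv2.cvtColor(t["frame"],cv2.COLOR_RGB2GRAY)[185:222,445:520]
m=(g<45).astype(np.uint8);m=cv2.morphologyEx(m,cv2.MORPH_OPEN,np.ones((5,5)))
n,l,s,ce=cv2.connectedComponentsWithStats(m);print(s,ce+[445,185])
i=1+np.argmax(s[1:,4]);r=cv2.minAreaRect(max(cv2.findContours((l==i).astype(np.uint8),0,1)[0],key=cv2.contourArea));ctr=np.array(r[0])+[445,185];print(r)
print(plane(t,[ctr],.042),tri([(w,(323.68,135.4)),(t,ctr)]))
# band ends of lens in w6
print(plane(w,[(322.5,66),(326,204)],.042),plane(w,[(322.5,66),(326,204)],.055))
# V in w5
v,_=pickle.load(open("w5.pkl","rb"))
im=cv2.resize(v["frame"][330:450,355:475,::-1],(480,480),interpolation=cv2.INTER_CUBIC)
seat=np.array([.5215,.141]);th=-.005
for y in(-40,-26,26,40):
    for x,z in((-20,50),(0,30),(20,50)):
        p=[seat[0]+x/1e3-th*y/1e3,seat[1]+y/1e3,z/1e3];u,q=proj(v,[p])[0]
        cv2.circle(im,(int((u-355+.5)*4-.5),int((q-330+.5)*4-.5)),4,(0,0,255),1)
cv2.imwrite("pics/w5v.png",im)
E
```

```text
[[   0    0   75   37 1945]
 [  13   10   50   18  830]] [[482.146  202.9697]
 [481.6578 203.0711]]
((37.5, 18.5), (17.0, 49.0), 90.0)
[[ 0.636  -0.2787  0.042 ]] (array([ 0.6367, -0.2773,  0.0444]), [0.0013279656129590073, 0.001327965612959019])
[[ 0.6385 -0.3344  0.042 ]
 [ 0.6361 -0.2149  0.042 ]] [[ 0.6384 -0.3329  0.055 ]
 [ 0.6361 -0.2175  0.055 ]]
```

View pics/w5v.png

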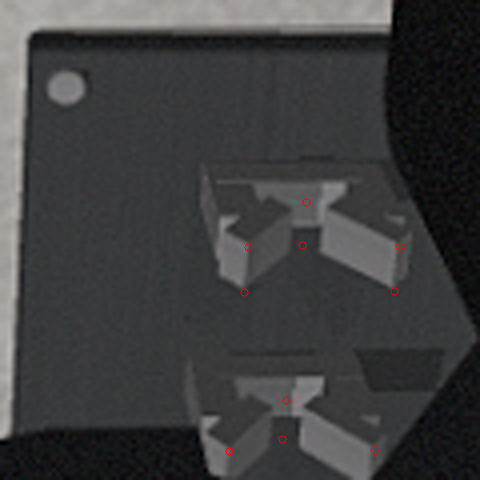

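Call:
step_arm:
  series:
    - [[0.1,-3,-2],0.01,80]
    - [[0.2,-5.6,-5],0.028,80]
    - [[0.2,-5.6,-9],0.028,80]
    - [[0.2,-5.6,-14],0.028,80]
    - [[0.2,-5.6,-17],0.028,80]

```text
clock: 9.1
tcp_pos: [0.6367, -0.2697, 0.1106]
orientation: [0.004, 0.717, -0.697, -0.0]
wrist_force: [-0.0, -0.5, 0.2]
finger_gap: 0.0587
```

```bash
python3 snap.py w7
```

```text
9.15 [-0.514  0.597  0.181  1.162 -0.007 -2.113] [ 0.635  -0.2687  0.1066] [-1.48  0.76 -3.71] 0.05878068073143287
```

View pics/w7.png

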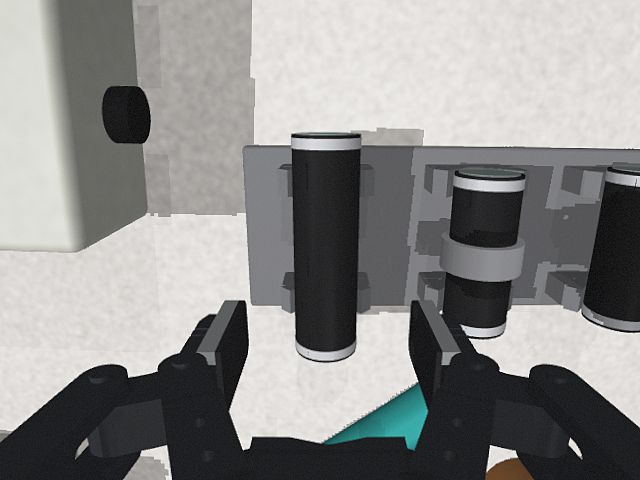

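Call:
step_arm:
  series:
    - [[0.2,-0.7,-3],0,80]
    - [[0.2,-0.7,-6],0,80]
    - [[0.2,-0.7,-7.6],0,80]
    - [[0.2,-0.7,-8.3],0,80]
    - [[0.2,-0.7,-8.3],0,80]

```text
clock: 9.78
tcp_pos: [0.6375, -0.2755, 0.0243]
orientation: [0.004, 0.717, -0.697, -0.002]
wrist_force: [0.4, -1.1, 0.5]
finger_gap: 0.0587
```

Call:
step_arm:
  series:
    - [[0,0,0],0,255]
    - [[0,0,0],0,255]
    - [[0,0,0],0,255]
    - [[0,0,0],0,255]
  newtons: 50

```text
clock: 10.28
tcp_pos: [0.6377, -0.276, 0.0262]
orientation: [0.004, 0.717, -0.697, -0.002]
wrist_force: [-3.3, 0.6, 6.2]
finger_gap: 0.0326
```

```bash
python3 snap.py w8
```

```text
10.325 [-0.521  0.662  0.088  1.003 -0.007 -2.121] [ 0.6377 -0.2759  0.0262] [-3.42  0.2   5.8 ] 0.03216004050472095
```

View pics/w8.png

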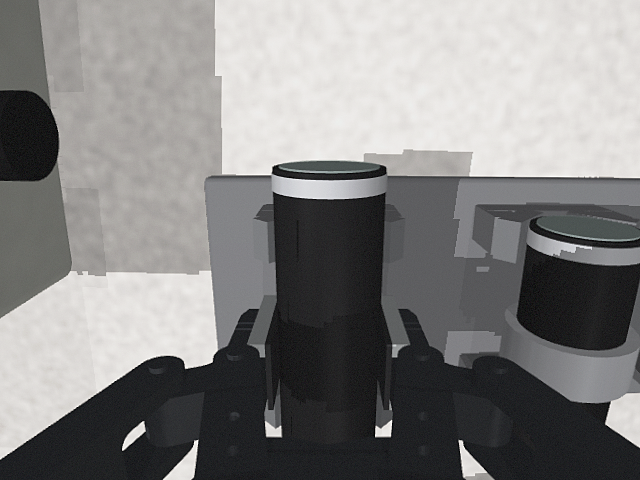

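```bash
python3 - <<'E'
from h import *
import pickle
c,_=pickle.load(open("w8.pkl","rb"))
print(plane(c,[(329,180),(329,198)],.059), plane(c,[(329,161)],.025),plane(c,[(279,250),(384,250)],.045))
cv2.imwrite("pics/w8z.png",cv2.resize(c["frame"][140:220,260:400,::-1],(700,400),interpolation=cv2.INTER_CUBIC))
E
```

```text
[[ 0.63917781 -0.33189164  0.059     ]
 [ 0.63903182 -0.32714131  0.059     ]] [[ 0.63888003 -0.33335412  0.025     ]] [[ 0.65367391 -0.30787942  0.045     ]
 [ 0.62137331 -0.30876994  0.045     ]]
```

View pics/w8z.png

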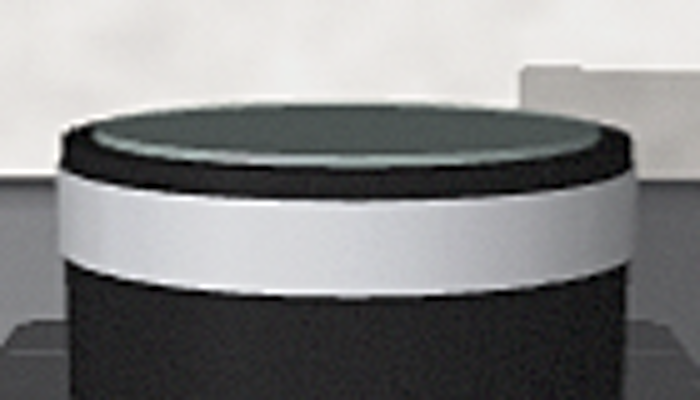

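Call:
step_arm:
  series:
    - [[0,0,1],0,255]
    - [[0,0,3],0,255]
    - [[0,0,7],0,255]
    - [[0,0,12],0,255]
    - [[0,0,18],0,255]

```text
clock: 10.95
tcp_pos: [0.6372, -0.2756, 0.2073]
orientation: [0.004, 0.717, -0.697, -0.002]
wrist_force: [0.7, -1.9, -1.1]
finger_gap: 0.0327
```

Call:
step_arm:
  series:
    - [[-1,4,1],0,255]
    - [[-2,8,2],-0.01,255]
    - [[-3.5,13,2],-0.02,255]
    - [[-5,18,2],-0.033,255]
    - [[-6.5,23,2],-0.033,255]

```text
clock: 11.58
tcp_pos: [0.5718, -0.0442, 0.2282]
orientation: [-0.004, -0.706, 0.709, 0.002]
wrist_force: [0.2, 0.4, -2.2]
finger_gap: 0.0329
```

Call:
step_arm:
  series:
    - [[-1.5,5,0],0,255]
    - [[-3,10,0],0,255]
    - [[-4.5,15,-2],0,255]
    - [[-5,18.6,-4],0,255]
    - [[-5,18.6,-6],0,255]

```text
clock: 12.2
tcp_pos: [0.5213, 0.1445, 0.1686]
orientation: [-0.003, -0.707, 0.707, 0.002]
wrist_force: [-0.1, -0.1, -1.7]
finger_gap: 0.0323
```

```bash
python3 snap.py w9;python3 - <<'E'
from workcell import env
import cv2,numpy as np
t=env.read_camera("top")["frame"][:,:,::-1];s=env.read_camera("scene")["frame"][:,:,::-1]
cv2.imwrite("pics/c9.png",np.hstack([cv2.resize(t[200:310,130:330],(400,220)),cv2.resize(s[120:280,290:480],(380,320))[:220]]))
print(env.get_state()["tcp_pos"],env.get_state()["orientation"])
E
```

```text
12.25 [ 1.210e-01  2.820e-01 -1.600e-01  1.140e+00 -1.000e-03 -1.449e+00] [0.5201 0.1433 0.1657] [-1.42  0.33 -3.95] 0.03251485782866685
[0.52102419 0.14205843 0.16798862] [-0.00419131 -0.70577304  0.70842187  0.00230061]
```

View pics/w9.png

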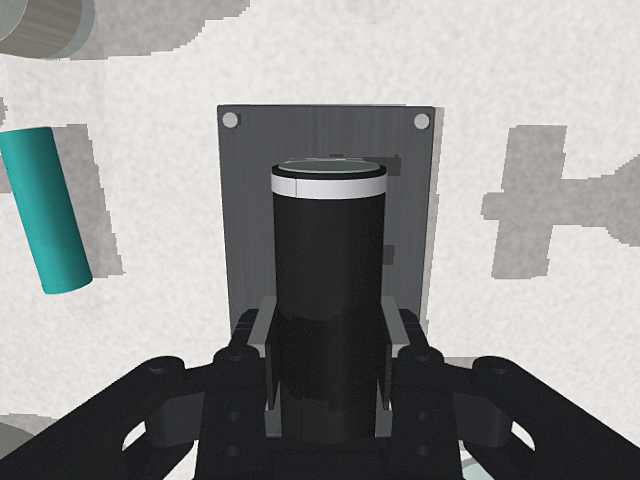

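View pics/c9.png

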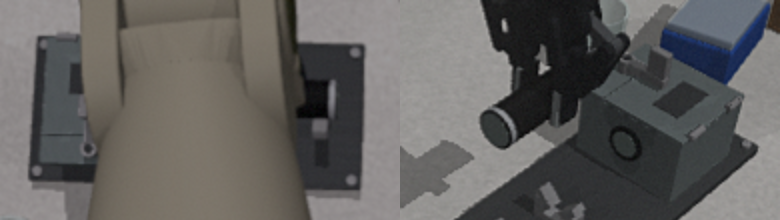

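```bash
python3 - <<'E'
from h import *
import pickle
c,st=pickle.load(open("w9.pkl","rb"));np.set_printoptions(precision=4,suppress=True)
p=plane(c,[(230,120),(421.5,121)],.012);print(p,p.mean(0))
print("lens edges",plane(c,[(272.5,200),(386.5,200),(276,300),(383,300)],.19))
cv2.imwrite("pics/w9z.png",cv2.resize(c["frame"][90:280,210:450,::-1],(720,570),interpolation=cv2.INTER_CUBIC))
E
```

```text
[[0.5872 0.0752 0.012 ]
 [0.4561 0.0757 0.012 ]] [0.5217 0.0755 0.012 ]
lens edges [[0.5374 0.096  0.19  ]
 [0.5042 0.096  0.19  ]
 [0.5374 0.1277 0.19  ]
 [0.504  0.1277 0.19  ]]
```

View pics/w9z.png

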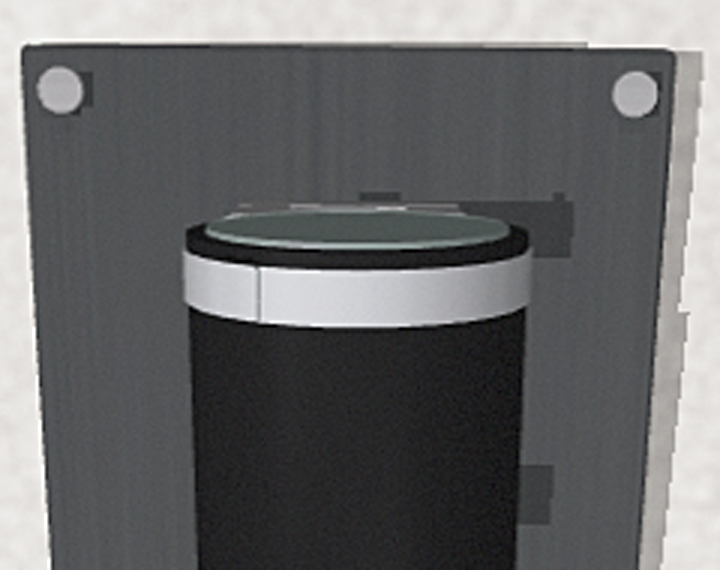

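Call:
step_arm:
  series:
    - [[0.1,-0.1,-3],-0.005,255]
    - [[0.1,-0.1,-6],-0.005,255]
    - [[0.1,-0.1,-9],-0.005,255]
    - [[0.1,-0.1,-11.4],-0.005,255]
    - [[0.1,-0.1,-11.8],-0.005,255]

```text
clock: 12.98
tcp_pos: [0.5218, 0.1403, 0.0496]
orientation: [-0.005, -0.704, 0.711, 0.003]
wrist_force: [-0.6, -0.3, -1.3]
finger_gap: 0.0324
```

```bash
python3 snap.py w10
```

```text
13.025 [ 0.115  0.38  -0.329  0.873 -0.002 -1.446] [0.5222 0.1405 0.05  ] [-0.29  1.05 -2.43] 0.032607810643443626
```

View pics/w10.png

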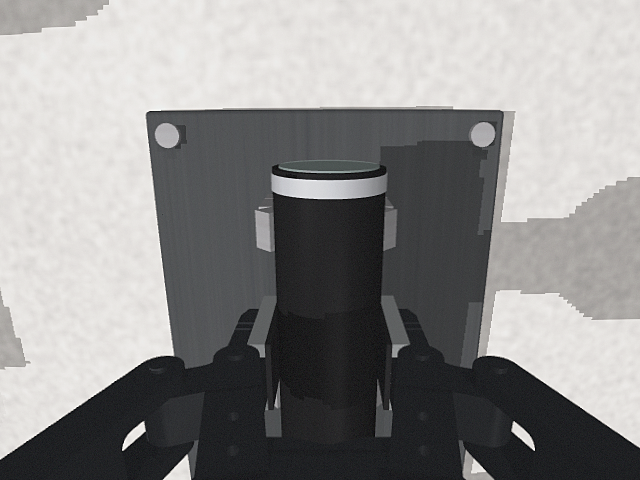

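```bash
python3 - <<'E'
from h import *
import pickle
c,st=pickle.load(open("w10.pkl","rb"));np.set_printoptions(precision=4,suppress=True)
p=plane(c,[(256,208),(397,207.5)],.05);print(p,p.mean(0))
p=plane(c,[(167,135.5),(483,134)],.012);print(p.mean(0))
p=plane(c,[(272.5,200),(386.2,200)],.066);print(p,p.mean(0))
E
```

```text
[[0.5459 0.0984 0.05  ]
 [0.4974 0.0988 0.05  ]] [0.5217 0.0986 0.05  ]
[0.5216 0.0755 0.012 ]
[[0.5381 0.0926 0.066 ]
 [0.5036 0.093  0.066 ]] [0.5209 0.0928 0.066 ]
```

Call:
step_arm:
  series:
    - [[0,0.05,-0.3],0,255]
    - [[0,0.05,-0.6],0,255]
    - [[0,0.05,-0.8],0,255]
    - [[0,0.05,-0.9],0,255]
    - [[0,0.05,-0.9],0,255]

```text
clock: 13.65
tcp_pos: [0.5222, 0.141, 0.041]
orientation: [-0.004, -0.704, 0.711, 0.003]
wrist_force: [0.0, 0.9, -1.1]
finger_gap: 0.0322
```

Call:
step_arm:
  series:
    - [[0.03,-0.1,-0.1],0,255]
    - [[0.03,-0.1,-0.2],0,255]
    - [[0.03,-0.1,-0.2],0,255]

```text
clock: 14.02
tcp_pos: [0.5224, 0.14, 0.0389]
orientation: [-0.004, -0.704, 0.711, 0.003]
wrist_force: [-0.3, -0.0, -1.2]
finger_gap: 0.0322
```

Call:
step_arm:
  series:
    - [[0,0,-0.1],0,255]
    - [[0,0,-0.1],0,255]

```text
clock: 14.28
tcp_pos: [0.5225, 0.14, 0.0383]
orientation: [-0.004, -0.704, 0.711, 0.002]
wrist_force: [-0.2, -0.2, 2.0]
finger_gap: 0.0324
```

Call:
step_arm:
  series:
    - [[0,0,-0.05],0,255]
    - [[0,0,-0.05],0,255]

```text
clock: 14.52
tcp_pos: [0.5225, 0.14, 0.0383]
orientation: [-0.004, -0.704, 0.711, 0.002]
wrist_force: [-1.6, 0.2, 4.5]
finger_gap: 0.0324
```

Call:
step_arm:
  series:
    - [[0,0,-0.05],0,255]
    - [[0,0,-0.05],0,255]

```text
clock: 14.78
tcp_pos: [0.5226, 0.14, 0.0383]
orientation: [-0.004, -0.704, 0.71, 0.002]
wrist_force: [-2.1, 0.1, 4.6]
finger_gap: 0.0327
```

Call:
step_arm:
  series:
    - [[-0.02,0,-0.07],0,255]
    - [[-0.02,0,-0.09],0,255]
    - [[-0.02,0,-0.09],0,255]

```text
clock: 15.15
tcp_pos: [0.5226, 0.14, 0.0382]
orientation: [-0.004, -0.704, 0.71, 0.002]
wrist_force: [-3.7, -0.3, 7.5]
finger_gap: 0.0326
```

```bash
python3 - <<'E'
from workcell import env
from h import *
import time
for i in range(4):
    c=env.read_camera("scene") if i%2 else env.read_camera("wrist"); s=env.get_state();print(s["clock"],s["tcp_pos"].round(4),s["wrist_force"].round(2),s["ft_torque"].round(2),s["finger_gap"])
    if i==2: cv2.imwrite("pics/w11.png",c["frame"][:,:,::-1])
    if i==3: cv2.imwrite("pics/s11.png",cv2.resize(c["frame"][110:290,290:490,::-1],(660,594),interpolation=cv2.INTER_CUBIC))
E
```

```text
15.2 [0.5225 0.14   0.0382] [-2.41 -0.94  7.87] [-0.12  0.56  0.03] 0.03251619687957182
15.25 [0.5225 0.14   0.0382] [-1.79 -0.5   7.16] [-0.15  0.53  0.01] 0.032525913771544665
15.3 [0.5226 0.14   0.0382] [-3.5  -0.53  7.2 ] [-0.1   0.56  0.01] 0.03264567402668448
15.35 [0.5225 0.14   0.0382] [-3.67 -0.55  7.14] [-0.08  0.57 -0.01] 0.0324176310811974
```

View pics/w11.png

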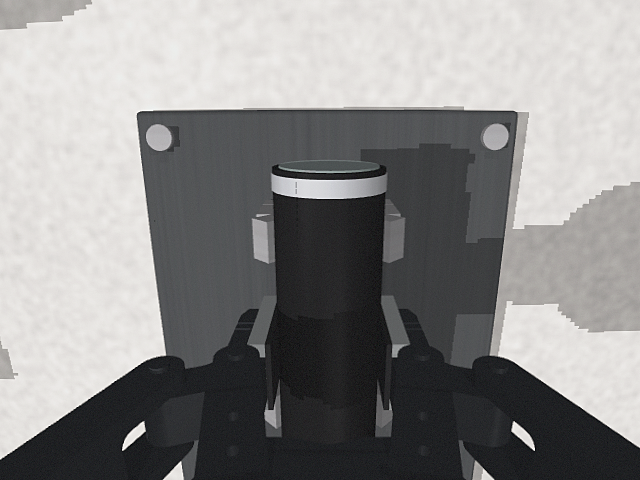

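View pics/s11.png

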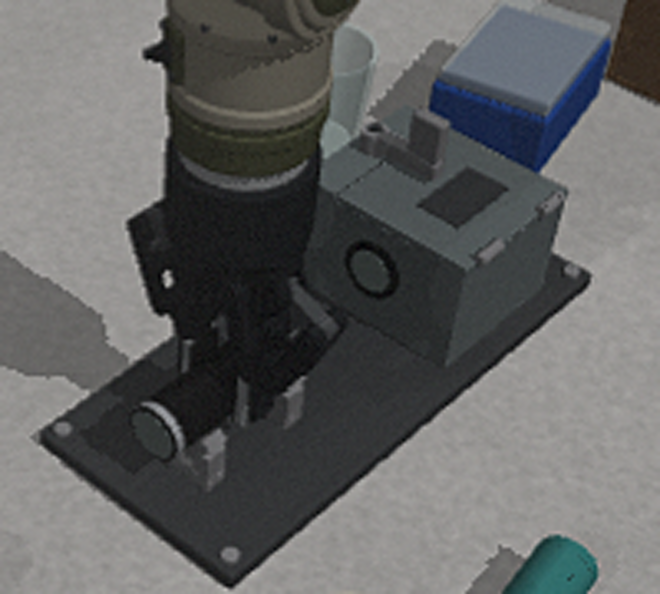

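Call:
step_arm:
  series:
    - [[-0.05,0,-0.1],0,255]
    - [[-0.07,0,-0.11],0,255]
    - [[-0.07,0,-0.11],0,255]

```text
clock: 15.72
tcp_pos: [0.5225, 0.14, 0.0382]
orientation: [-0.003, -0.704, 0.71, 0.001]
wrist_force: [-1.8, -1.1, 7.9]
finger_gap: 0.0323
```

```bash
cat > f.py <<'E'
from workcell import env
import numpy as np
L=[]
for i in range(6):
    env.read_camera("top"); s=env.get_state();L.append(np.r_[s["clock"],s["tcp_pos"],s["wrist_force"],s["ft_torque"]])
print(np.array(L).mean(0).round(4))
E
python3 f.py
```

```text
[15.9     0.5226  0.14    0.0382 -1.7029 -0.8867  7.693  -0.1077  0.4126
  0.0428]
```

Call:
step_arm:
  series:
    - [[-0.1,0.02,-0.12],0,255]
    - [[-0.13,0.02,-0.14],0,255]
    - [[-0.13,0.02,-0.14],0,255]
    - [[-0.13,0.02,-0.14],0,255]

```text
clock: 16.52
tcp_pos: [0.5226, 0.1401, 0.0382]
orientation: [-0.002, -0.704, 0.711, 0.0]
wrist_force: [-1.6, -1.7, 9.1]
finger_gap: 0.0325
```

```bash
python3 f.py; python3 snap.py w12; python3 - <<'E'
from h import *
import pickle
c,st=pickle.load(open("w12.pkl","rb"))
from workcell import env
print(plane(c,[(329,185)],.071),plane(c,[(272.5,200),(386.2,200)],.054).mean(0),plane(c,[(253,212),(404,212)],.05).mean(0))
t=env.read_camera("top")["frame"][:,:,::-1];cv2.imwrite("pics/t12.png",t)
E
```

```text
[16.7     0.5226  0.14    0.0382 -1.6749 -1.4137  8.909  -0.2667  0.2317
  0.0746]
16.875 [ 0.115  0.388 -0.349  0.837 -0.003 -1.446] [0.5226 0.1401 0.0382] [-0.52 -2.3   7.58] 0.03259986455334334
[[0.52171246 0.08538131 0.071     ]] [0.52156488 0.09265384 0.054     ] [0.52183933 0.09728112 0.05      ]
```

View pics/t12.png

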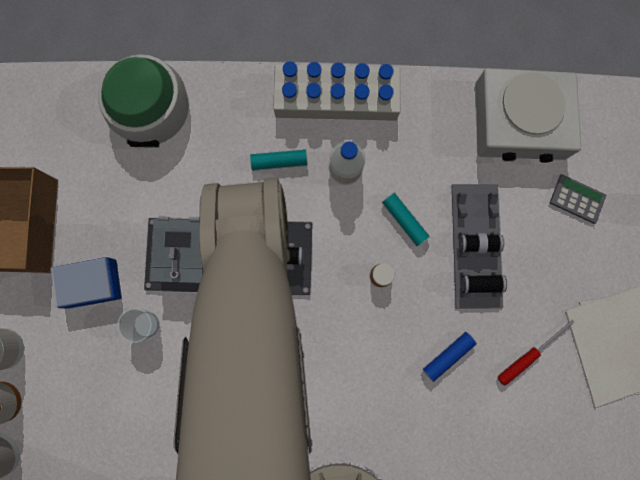

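View pics/w12.png

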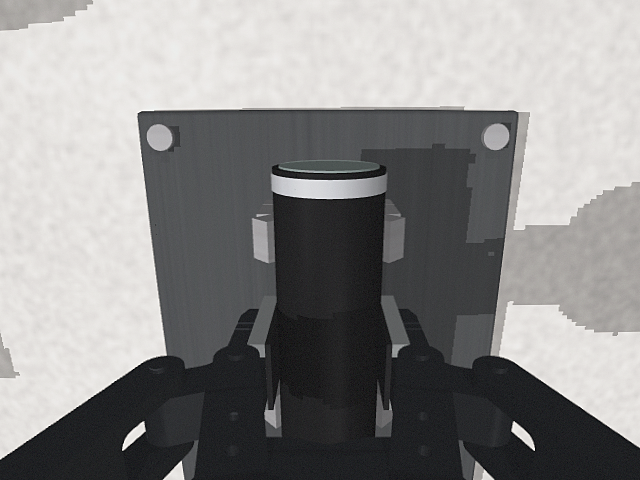

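```bash
python3 -c "
from workcell import env
print(env.hand_in());s=env.get_state();print(s['clock'],s['tcp_pos'],s['wrist_force'],s['finger_gap'])"
```

```text
the job is handed in; nothing more can be done
None
the job is handed in; nothing more can be done
```

I've handed the job in at about 17 s of the 64 s allowed. It reports no verdict, so what follows is my own measurement.

**What I did**
- **Turnbutton:** I pinched the fin, swung it clockwise about the pivot until it pointed along the bench's x axis, and released it. The later pictures show it still across the lid and the lid shut.
- **Barrel:** I gripped the long barrel at its middle with 50 N, lifted it over to the bench and lowered it slowly into the V. I left it there, held and pressed down.

**Last checks**
- **Height:** the barrel's centre is at about 54 mm, as it should be. I worked this out from the tool height at the grasp, when the barrel's axis was at 42 mm.
- **Across the V:** the barrel lies within about 0.5 mm of the V's middle in the wrist picture.
- **Along the V:** it lies within about 3 mm of the seat.
- **Press:** about 9 N upward on the wrist on average (a single later reading gave 7.6 N). There is a sideways force of about 1.7 N, which I reduced but did not remove. Together with a barrel weight of about 2 N, I estimate 6.5 to 9 N on each V face.
- **Bystanders:** the other two barrels, the bottle and the jar look unmoved in the last top view.

**Disagreements**
- **Bench origin:** the centre of the bench plate measured about 95 mm from the seat, where the text puts the bench origin 85 mm away. I went by the V stations, the box and the pivot, which agreed with each other.
- **Barrel diameter:** the gripper read 32.5 mm on the 34 mm barrel. It also read slightly low on the 10 mm fin, so I put this down to how it measures.

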